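# Shut the bender hood and reset its interlock pair

### The job

Push the sliding hood of the rib bender fully shut against its stop plate. Then, with one fingertip on each, press the two round reset buttons on the control console down together, hold both fully down for at least two seconds, and let them spring back up. Only push and press, pick nothing up; leave the square keys and everything else on the bench alone.

Things in the scene. Friction and masses are not known exactly. Their poses are not given: they have to be found in the camera images.
- hood (a joint): the hood's opening in m: 0 = fully shut (its far rim against the stop plate), up to 0.11 = fully open; it starts 0.05 to 0.10 open. It slides straight and stays where it is left; about 2.5 N of friction, more when pushed fast
- hood_push (a point): centre of the hood's flat near end face (134 mm wide, 66 mm high, aluminium), the face to push on. This point is 47 mm above the bench and the face's lower edge 14 mm above the bench; the hood's top is 80 mm above the bench. Site x axis (level) = the direction that shuts the hood, straight into the face; z up. The hood is 130 mm long along x and moves with this point
- bender: rib bender, fixed on the bench: steel base plate 340 x 160 mm and 12 mm thick, low rails, upright stop plate at the far end (117 mm high) and two ram posts beyond it with a black top (221 mm high). Origin at bench level on its centre line; x = the hood's shutting direction, z up. The base plate reaches from x = -190 to +150 mm; the hood's near face is at x = -18 mm when shut
- console: control console, fixed on the bench: grey steel box 170 (x) x 260 (y) x 80 mm high, level flat top. Origin under its centre, z up, x away from the robot's side. On top: the two round reset buttons at x = -35 mm, y = +30 and -30 mm; two small square keys at x = +52 mm, y = +20 and -20 mm; a selector switch 23 mm high at x = +50, y = +95 mm; a loose wooden block at about x = -30, y = -100 mm
- reset_left (a joint): round black cap of the left reset button (24 mm diameter) on the console; joint value = how far it is pressed, 0 (up) to 0.006 m (fully down); sprung, 1.5 N to start, 5 N fully down
- reset_right (a joint): round black cap of the right reset button (24 mm diameter) on the console; joint value = how far it is pressed, 0 (up) to 0.006 m (fully down); sprung, 1.5 N to start, 5 N fully down
- reset_left_top (a point): centre of the top face of the left (console +y) round reset button, 24 mm diameter; unpressed it is 102 mm above the bench, 22 mm above the console's top and 10 mm above its grey housing ring (40 mm diameter). The two buttons' centres are 60 mm apart, with 36 mm free between the caps. It is pressed straight down; the point moves with the cap
- reset_right_top (a point): the same for the right (console -y) round reset button
- key_left (a joint): left square key, 15 x 15 mm, standing 10 mm above the console's top; 0 = up, 0.004 m = pressed. Not to be pressed
- key_right (a joint): right square key, the same. Not to be pressed
- caul: loose wooden block 45 x 28 x 30 mm high, lying on the console's top to the right of the round buttons; origin under its centre. To be left alone
- tape: loose roll of masking tape lying flat, 96 mm outside diameter, 24 mm high; origin under its centre. To be left alone
- mug: loose steel mug, 80 mm diameter, 90 mm high; origin under its centre. To be left alone
- jar: loose amber glass jar, 68 mm diameter, 85 mm high; origin under its centre. To be left alone
- screwdriver: loose screwdriver lying on the bench, about 150 mm long; origin under its middle. To be left alone
- wood_stack: loose glued-up stack of two boards, about 60 x 100 x 36 mm high; origin under its centre. To be left alone

How it is judged (in metres and radians):
On the way, in this order (a step that is already met when the one before it is completed fails the run):
1. the hood is fully shut (value of joint hood below 0.004 m), for 0.2 s.
2. both reset buttons are held down together, one finger on each, with the hood shut (value of joint each of reset_left, reset_right above 0.004 m and contact force between the fingers and reset_left above 0.5 N and contact force between the fingers and reset_right above 0.5 N and value of joint hood below 0.005 m), for 1.8 s.
3. both reset buttons are let up again (value of joint each of reset_left, reset_right below 0.001 m), for 0.2 s.
At the end, for the whole second after the job is handed in: The hood is shut to within 5 mm, both reset buttons and both square keys are up (within 1 mm), and every loose thing is within 30 mm of where it started (all of step 3 and value of joint hood below 0.005 m and value of joint each of key_left, key_right below 0.001 m and distance of each of caul, tape, mug, jar, screwdriver, wood_stack from where it was at the start of the episode below 0.03 m); the robot touches nothing.
It fails at once if a reset button is pressed while the hood is still open (value of joint hood above 0.008 m and value of joint any of reset_left, reset_right above 0.003 m).
It fails at once if one reset button is pressed without the other ((value of joint reset_left above 0.0045 m and value of joint reset_right below 0.001 m) or (value of joint reset_right above 0.0045 m and value of joint reset_left below 0.001 m)).
It fails at once if a square key is pressed (value of joint any of key_left, key_right above 0.002 m).
It fails at once if a bystander is picked up, knocked over or pushed away by more than 30 mm (distance of any of caul, tape, mug, jar, screwdriver, wood_stack from where it was at the start of the episode above 0.03 m).
It also fails if it takes over 58 s, if anything falls off the work surface, if the arm or the gripper's body presses on something with over 40 N, if the wrist force passes 120 N, or if a joint passes its speed limit or range.

### The arm

A 7-joint arm with a two-finger parallel gripper is mounted at the origin on the work surface. World frame = base frame: x ahead of the robot, y to its left, z up, the work surface at z = 0. Lengths are in mm, angles in rad, forces in N, time in s.
With the tool pointing down it reaches from about 350 to 900 mm from the base axis. Payload 19.9 kg.
Tool frame: the origin (TCP) lies midway between the tips of the shut fingers; the grasp point (between the pads) lies 19 mm behind it; z points along the fingers, y is the direction in which the jaws open and shut (so a half turn about z gives the same grasp; the last joint's range is limited). The gripper opens to 85 mm and grips with 20 to 120 N. Pads are 22 mm wide; open, the fingers measure 114 mm over their backs; the gripper's body (76 mm by 85 mm) begins 54 mm behind the grasp point. The pads swing forward as they close: fully open they stand 13 mm farther back than shut.
Start: joints at [1.161, 0.417, -0.01, 1.614, 0.005, 1.111, -0.053], TCP at [224.721, -583.182, 231.26] pointing down, gripper open.
Joint ranges: [-2.81, 2.81], [-0.39, 2.02], [-1.27, 1.25], [0.06, 2.57], [-1.19, 4.33], [0.19, 2], [-2.82, 2.82]. Speed limits (rad/s): [1.89, 1.89, 2.39, 2.39, 3.01, 3.01, 3.01].

### API

Orientations are given as a unit quaternion [x, y, z, w].
In Python, from plant import * gives the robot as it stands.
- The arm moves only by the tool servo_tool, never from a script. Its argument "increments" is one flat list of numbers, 7 for each row, row after row: the shift along the tool's x, y, z in m, then the turn, a rotation vector about the tool's x, y, z in degrees, then the opening, from 0 (shut) to 1 (fully open). A call has 1 to 12 rows; each row is the pose to reach, as a shift and turn from the pose commanded when the call began, along the tool's axes at that moment; what a row does not reach only later rows make up. A row lasts 1/10 s, in which the tool goes at most 50 mm and 8.59 degrees, less where a joint would pass 70% of its speed; a pose out of reach is approached as far as the arm can. A call with a gripper value outside its range is refused whole. The fingers move at their own pace and stop on an object; the grip force is fixed at half the most. Time passes only in rows, so rows that repeat a pose let the fingers close. It gives the time, the measured TCP pose, the force and the opening at its end, in the units of the state.
- get_obs(): the state, without advancing time (a new reading comes with each control period).
- read_camera(name): name is "scene" or "top" or "wrist"; returns a dict with "frame" (384x512x3 uint8, red, green, blue), "vertical_fov" (degrees; the focal length in pixels is half the picture's height over the tangent of half this angle, whatever the lens; pixels are square), "cx", "cy" (the principal point, pixels), "position" and "rotation" of the camera in the world. Camera axes: x right, y down, z forward; pixel columns grow to the right and rows downward; lengths in mm; the calibration is good to about 2 mm. A picture is of the moment at which its call begins. There is no depth.
- sign_off(): hands the job in, once; it reports no verdict.
The state is a dict: "time": time; "q": joint angles; "dq": joint speeds; "tau": joint torques, N m; "tcp_pos": TCP position; "eef_rot": TCP orientation; "contact_force": force on the tool from outside, world axes, zero at the start; "ft_torque": the same for the moment, N m; "gripper_width": opening from 0.0 (shut) to 1.0 (fully open).
Only numpy, scipy, OpenCV 4.12 (cv2) and the standard library are available. Lean on these libraries where they do the work, as an engineer would, in place of code of your own. Each camera call takes 0.05 s, during which the arm holds its last target.

## Working session

There is one attempt and no reset: what is moved stays moved. The work goes in short steps, Python scripts to look and compute and a tool call to move; the robot and the scene stay as the last step left them, time stands still between calls to the robot, and variables do not carry over. Pictures are saved under pics/ and viewed, and the job is handed in when it is done.

Besides the shell and the picture viewer there is one more tool, called after "Call:" in YAML: its name, and indented under it one key for each argument. servo_tool: Moves the arm, as the interface text tells. Its arguments: {"type":"object","properties":{"increments":{"type":"array"}},"required":["increments"]}

```bash
ls; mkdir -p pics; cat > h.py <<'E'
from plant import *
import numpy as np, cv2, pickle
from scipy.spatial.transform import Rotation as R
def snap(name,fn):
    c=read_camera(name); cv2.imwrite('pics/%s.png'%fn,c['frame'][:,:,::-1]); pickle.dump(c,open('pics/%s.pkl'%fn,'wb')); return c
def K(c):
    f=c['frame'].shape[0]/2/np.tan(np.radians(c['vertical_fov'])/2); return f
def rot(c):
    r=np.array(c['rotation'],float); return r if r.shape==(3,3) else R.from_quat(r).as_matrix()
def atz(c,u,v,z):
    f=K(c); d=rot(c)@np.array([(u-c['cx'])/f,(v-c['cy'])/f,1]); p=np.array(c['position'],float); return p+d*(z-p[2])/d[2]
def proj(c,P):
    f=K(c); q=rot(c).T@(np.array(P,float)-np.array(c['position'],float)); return np.array([c['cx']+f*q[0]/q[2],c['cy']+f*q[1]/q[2]])
E
python3 - <<'E'
from h import *
for n in ['scene','top','wrist']:
    c=snap(n,n+'0'); print(n,c['vertical_fov'],c['cx'],c['cy'],c['position'],np.round(rot(c),3).tolist())
print(get_obs())
E
```

```text
pics
scene 43.29662688281449 263.82674571318427 193.1883365037364 [1082.19292805  427.18803615 1114.44857289] [[-0.682, 0.615, -0.396], [0.732, 0.574, -0.367], [0.001, -0.54, -0.842]]
top 47.33359543352005 258.0372056743656 190.79005802059407 [ 464.27423262  -24.52602951 1124.85187553] [[-0.003, -0.994, 0.112], [-1.0, 0.004, 0.006], [-0.006, -0.112, -0.994]]
wrist 70.28617067837071 252.9734258439884 192.51592944670244 [ 291.89182677 -557.37561373  373.35503524] [[0.36, -0.895, -0.262], [-0.933, -0.346, -0.1], [-0.001, 0.281, -0.96]]
{'time': 0.15, 'q': array([ 1.16149989,  0.41781004, -0.0103242 ,  1.61401454,  0.00472663,
        1.11071052, -0.05299912]), 'dq': array([-0.00035871, -0.00248132, -0.00138515, -0.00120666, -0.00120126,
       -0.00048808,  0.00136086]), 'tau': array([ 1.39103511e-03, -8.64745474e+01,  6.79328945e-01, -4.35055447e+01,
        1.90986798e-02,  5.89431147e-03,  1.98990580e-05]), 'tcp_pos': array([ 224.63037753, -582.95920737,  230.829607  ]), 'eef_rot': array([ 9.83134592e-01,  1.82882922e-01, -1.29209881e-04, -4.41160760e-04]), 'contact_force': array([-0.15831793, -0.40507848, -0.06657842]), 'ft_torque': array([-0.03386209, -0.00117074, -0.03123615]), 'gripper_width': 0.9940542867276674}
```

View pics/scene0.png

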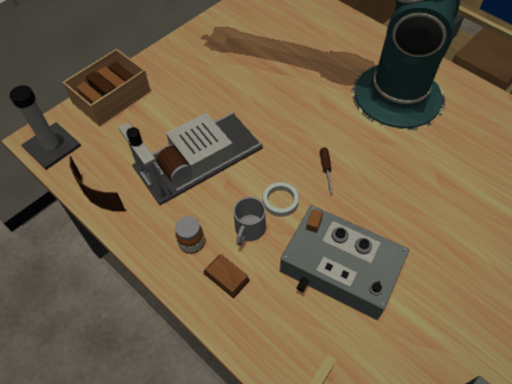

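View pics/top0.png

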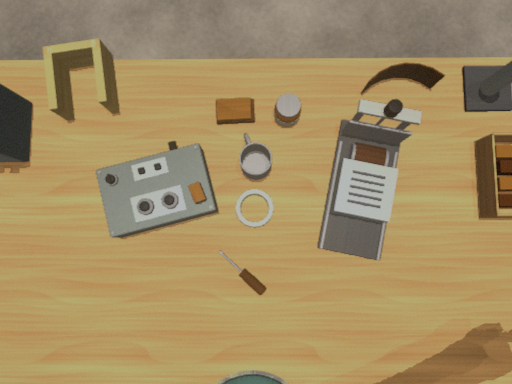

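View pics/wrist0.png

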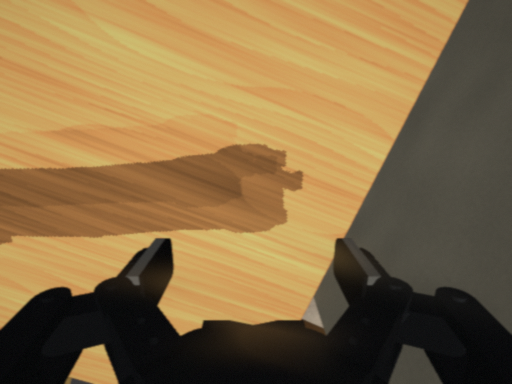

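The top view shows the bender at about (360,190) with the hood's near edge around v≈215. The console is at about (155,190), with round buttons near (146,206) and (170,200). I'll zoom in for precise pixels.

```bash
python3 - <<'E'
from h import *
i=cv2.imread('pics/top0.png')
a=cv2.resize(i[90:265,310:430],None,fx=3.4,fy=3.4,interpolation=cv2.INTER_CUBIC)
b=cv2.resize(i[140:240,92:222],None,fx=6,fy=6,interpolation=cv2.INTER_CUBIC)
cv2.imwrite('pics/topA.png',a);cv2.imwrite('pics/topB.png',b)
j=cv2.imread('pics/scene0.png')
cv2.imwrite('pics/scA.png',cv2.resize(j[105:205,110:270],None,fx=5,fy=5,interpolation=cv2.INTER_CUBIC))
cv2.imwrite('pics/scB.png',cv2.resize(j[195:320,270:420],None,fx=4.8,fy=4.8,interpolation=cv2.INTER_CUBIC))
E
```

```text
(no output)
```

View pics/topA.png

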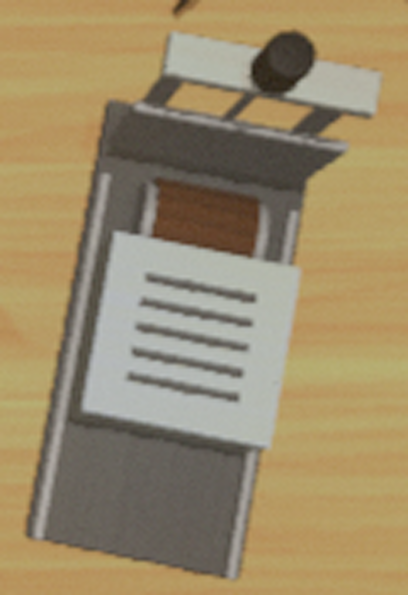

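View pics/topB.png

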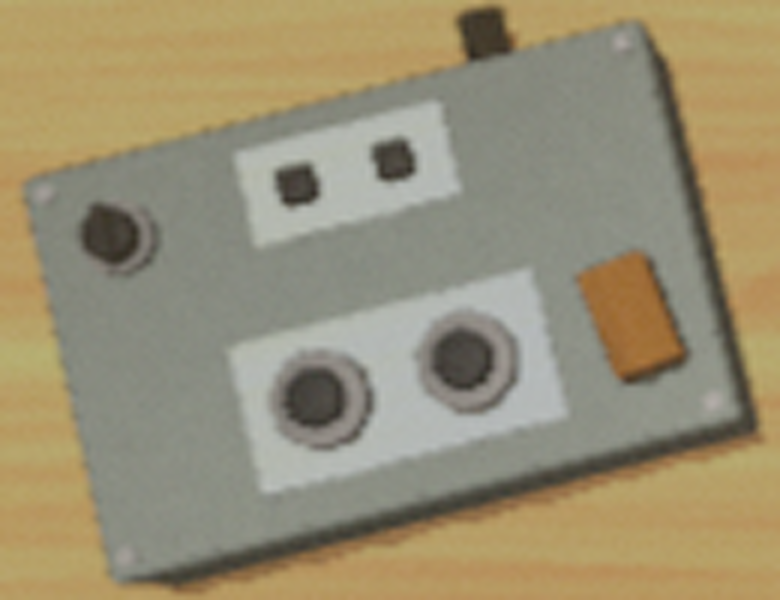

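View pics/scA.png

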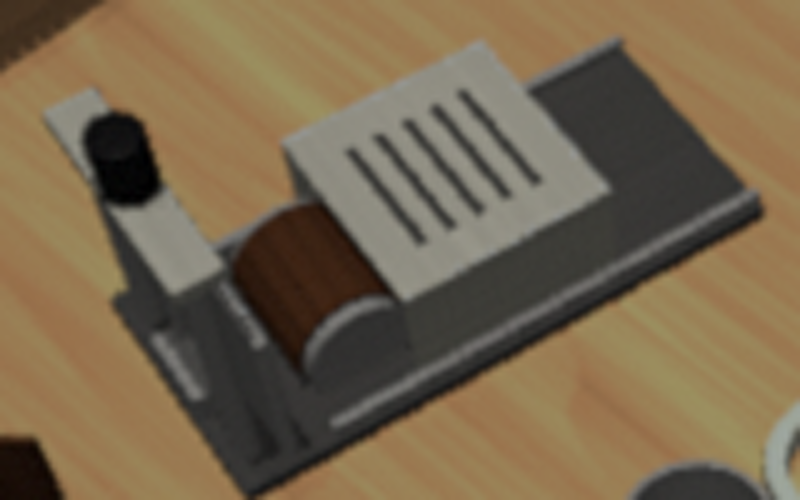

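View pics/scB.png

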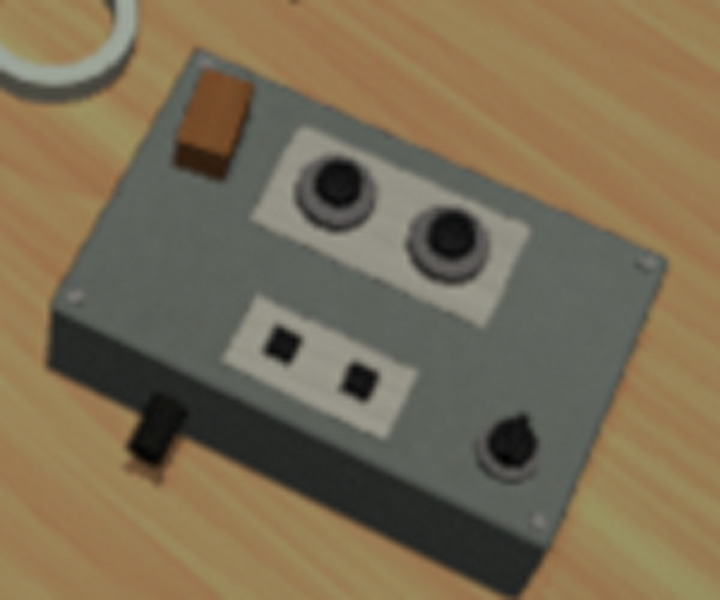

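```bash
cat > m.py <<'E'
from h import *
T=pickle.load(open('pics/top0.pkl','rb'));S=pickle.load(open('pics/scene0.pkl','rb'))
def m(c,pts,s,ox,oy,z): return np.array([atz(c,(u+.5)/s-.5+ox,(v+.5)/s-.5+oy,z) for u,v in pts])
if __name__=='__main__':
    np.set_printoptions(precision=1,suppress=True)
    h=m(T,[(115,232),(300,268),(268,447),(82,411)],3.4,310,90,80);print('hood top',h)
    hs=m(S,[(283,146),(482,40),(610,188),(405,302)],5,110,105,80);print('hood scene',hs)
    b=m(T,[(26,535),(240,578)],3.4,310,90,12);print('base',b)
    b2=m(S,[(622,42),(760,205),(250,497)],5,110,105,12);print('base sc',b2)
    for q in (h,): print(np.linalg.norm(q-np.roll(q,-1,0),axis=1), [np.degrees(np.arctan2(*(x)[[1,0]])) for x in (q[0]-q[3],q[1]-q[2],q[0]-q[1],q[3]-q[2])])
    k=m(T,[(25,185),(640,22),(752,420),(115,580)],6,92,140,80);print('cons',k,k.mean(0),np.linalg.norm(k-np.roll(k,-1,0),axis=1), [np.degrees(np.arctan2(*(x)[[1,0]])) for x in (k[0]-k[3],k[1]-k[2],k[0]-k[1],k[3]-k[2])])
    ks=m(S,[(195,50),(667,262),(545,548),(52,305)],4.8,270,195,80);print('cons sc',ks,ks.mean(0))
    print('btn top',m(T,[(315,396),(465,356)],6,92,140,102))
    print('btn sc',m(S,[(453,233),(341,181)],4.8,270,195,102))
    print('caul',m(T,[(580,275),(645,250),(687,352),(625,380)],6,92,140,110))
    for n,p,z in [('mug',(255,161),90),('tape',(255,208),24),('jar',(288,103),85),('scd',(253,282),15),('scd2',(222,253),10),('wood',(235,110),36)]: print(n,atz(T,*p,z))
E
python3 m.py
```

```text
hood top [[ 661.1 -225.5   80. ]
 [ 634.6 -355.8   80. ]
 [ 508.  -328.5   80. ]
 [ 533.7 -199.2   80. ]]
hood scene [[ 636.7 -353.8   80. ]
 [ 508.3 -330.3   80. ]
 [ 534.5 -201.1   80. ]
 [ 662.6 -225.9   80. ]]
base [[ 446.4 -167.    12. ]
 [ 414.5 -324.2   12. ]]
base sc [[ 413.8 -316.9   12. ]
 [ 448.2 -170.2   12. ]
 [ 778.3 -234.    12. ]]
[133.  129.5 131.9 130. ] [np.float64(-11.685223252777524), np.float64(-12.162635290754082), np.float64(78.51068417407329), np.float64(78.76394097869598)]
cons [[633.  373.6  80. ]
 [698.8 126.3  80. ]
 [537.   79.7  80. ]
 [474.5 331.8  80. ]] [585.8 227.9  80. ] [255.9 168.3 259.7 163.9] [np.float64(14.76340901660541), np.float64(16.06214644725718), np.float64(104.89042004334227), np.float64(103.92980442487247)]
cons sc [[542.   84.5  80. ]
 [477.  333.4  80. ]
 [637.5 374.2  80. ]
 [701.  127.1  80. ]] [589.4 229.8  80. ]
btn top [[545.5 248.5 102. ]
 [561.  190.1 102. ]]
btn sc [[547.7 250.5 102. ]
 [562.3 193.  102. ]]
caul [[591.8 144.2 110. ]
 [601.5 119.  110. ]
 [561.5 102.2 110. ]
 [550.7 126.1 110. ]]
mug [652.6 -11.7  90. ]
tape [544.6 -10.6  24. ]
jar [796.8 -92.6  85. ]
scd [360.5  -5.   15. ]
scd2 [432.2  73.1  10. ]
wood [794.7  39.7  36. ]
```

Measured:
- **Hood:** near face centre is about (521,-265), shutting yaw about -12°, opening about 80 mm.
- **Buttons:** about (546.5,249.5) and (561.7,191.5), with the console yaw about 15°.

Next I'll move to an approach point in front of the hood, with the fingers shut.

Call:
servo_tool:
  increments: [0.034,-0.022,0,0,0,4,0,0.068,-0.045,0,0,0,8,0,0.102,-0.067,0,0,0,12,0,0.136,-0.089,0,0,0,16,0,0.17,-0.112,0,0,0,20,0,0.204,-0.134,0,0,0,24,0,0.238,-0.156,0,0,0,28,0,0.272,-0.179,0,0,0,32,0,0.306,-0.201,0,0,0,33,0,0.34,-0.223,0,0,0,33,0,0.34,-0.223,0,0,0,33,0,0.34,-0.223,0,0,0,33,0]

```text
time: 1.35
tcp_pos: [462.0, -252.2, 231.1]
eef_rot: [0.995, -0.103, -0.0, -0.0]
contact_force: [-1.6, -1.1, -0.1]
gripper_width: 0.0
```

Call:
servo_tool:
  increments: [0,0,0.03,0,0,0,0,0,0,0.06,0,0,0,0,0,0,0.09,0,0,0,0,0,0,0.12,0,0,0,0,0,0,0.15,0,0,0,0,0,0,0.175,0,0,0,0,0,0,0.186,0,0,0,0,0,0,0.186,0,0,0,0]

```text
time: 2.15
tcp_pos: [460.7, -253.2, 44.3]
eef_rot: [0.995, -0.104, -0.001, -0.0]
contact_force: [-0.8, 0.0, 1.2]
gripper_width: 0.001
```

```bash
python3 - <<'E'
from h import *
snap('wrist','w1');snap('top','t1');print(get_obs()['contact_force'])
i=cv2.imread('pics/t1.png');a=cv2.resize(i[90:265,310:430],None,fx=3.4,fy=3.4)
j=cv2.imread('pics/w1.png');j=cv2.resize(j,None,fx=.75,fy=.75)
o=np.zeros((595,800,3),np.uint8);o[:,:408]=a;o[:288,410:794]=j;cv2.imwrite('pics/c1.png',o)
E
```

```text
[ 0.65518926 -0.26962772 -0.31470822]
```

View pics/c1.png

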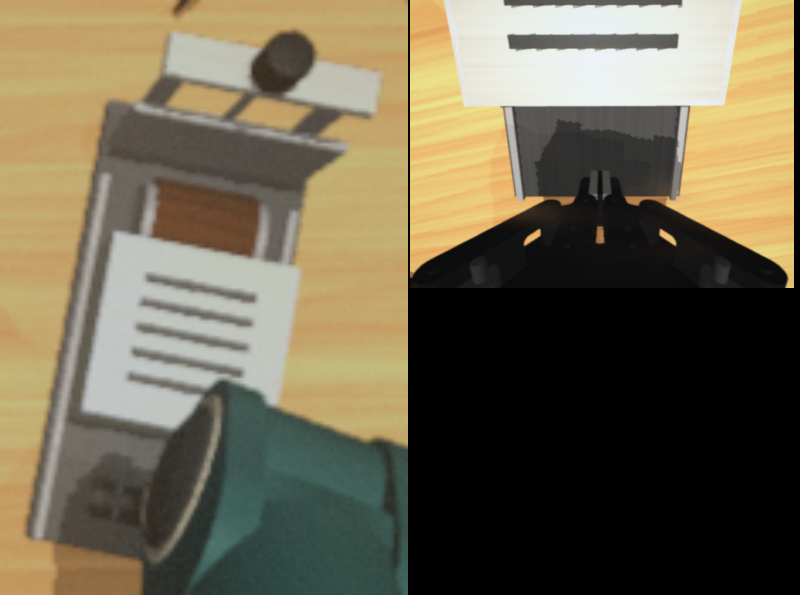

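The wrist view shows the shut fingers centred in front of the hood face, which is square to the tool. Now I'll push.

Call:
servo_tool:
  increments: [0.015,0,0,0,0,0,0,0.03,0,0,0,0,0,0,0.04,0,0,0,0,0,0,0.047,0,0,0,0,0,0,0.054,0,0,0,0,0,0,0.062,0,0,0,0,0,0,0.07,0,0,0,0,0,0,0.078,0,0,0,0,0,0,0.086,0,0,0,0,0,0,0.094,0,0,0,0,0,0,0.102,0,0,0,0,0,0,0.11,0,0,0,0,0,0]

```text
time: 3.45
tcp_pos: [570.1, -275.7, 45.2]
eef_rot: [0.995, -0.104, -0.0, -0.0]
contact_force: [-2.9, 1.6, 0.7]
gripper_width: 0.002
```

Call:
servo_tool:
  increments: [0.004,0,0,0,0,0,0,0.008,0,0,0,0,0,0,0.011,0,0,0,0,0,0,0.014,0,0,0,0,0,0,0.016,0,0,0,0,0,0,0.018,0,0,0,0,0,0]

```text
time: 4.05
tcp_pos: [586.5, -279.1, 45.1]
eef_rot: [0.995, -0.104, -0.001, -0.0]
contact_force: [-18.7, 5.8, 14.2]
gripper_width: -0.002
```

Call:
servo_tool:
  increments: [0.002,0,0,0,0,0,0,0.003,0,0,0,0,0,0,0.003,0,0,0,0,0,0,0.003,0,0,0,0,0,0]

```text
time: 4.45
tcp_pos: [586.4, -279.1, 45.1]
eef_rot: [0.995, -0.104, -0.004, -0.001]
contact_force: [-33.4, 10.8, 24.8]
gripper_width: -0.003
```

```bash
python3 - <<'E'
from h import *
snap('wrist','w2');snap('scene','s2');o=get_obs();print(o['contact_force'],o['tcp_pos'])
i=cv2.imread('pics/s2.png');cv2.imwrite('pics/s2c.png',cv2.resize(i[85:205,110:270],None,fx=5,fy=5))
E
```

```text
[-32.24984719  11.19305312  23.98965219] [ 586.42075131 -279.12054368   45.08864787]
```

View pics/s2c.png

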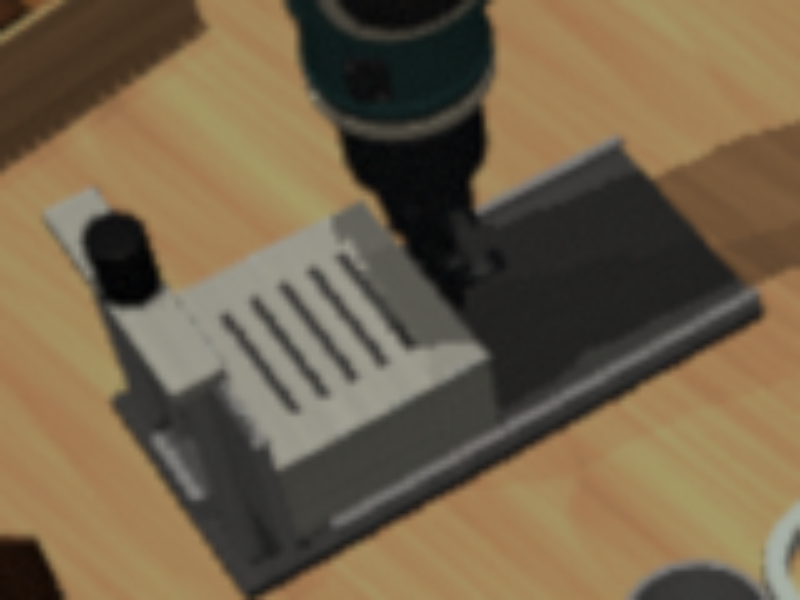

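View pics/w2.png

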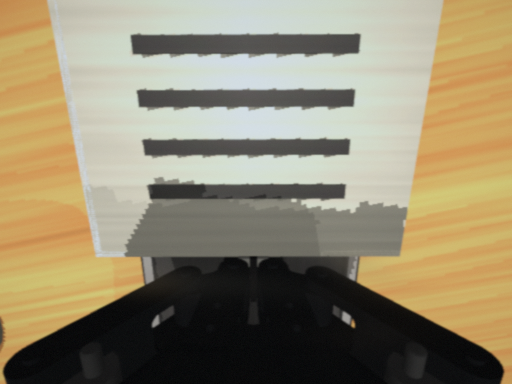

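The hood's rim sits against the stop plate, and extra push raised the force by about 15 N with no motion, so it is shut. Next I'll back off and lift.

Call:
servo_tool:
  increments: [-0.015,0,0,0,0,0,0,-0.035,0,0,0,0,0,0,-0.055,0,0,0,0,0,0,-0.06,0,-0.02,0,0,0,0,-0.06,0,-0.05,0,0,0,0,-0.06,0,-0.085,0,0,0,0,-0.06,0,-0.12,0,0,0,0,-0.06,0,-0.155,0,0,0,0,-0.06,0,-0.185,0,0,0,0.5,-0.06,0,-0.185,0,0,0,0.5]

```text
time: 5.55
tcp_pos: [533.2, -268.3, 234.8]
eef_rot: [0.995, -0.104, 0.003, 0.001]
contact_force: [-0.3, -1.0, -0.0]
gripper_width: 0.329
```

```bash
python3 - <<'E'
from h import *
c=snap('scene','s3');print(get_obs()['tcp_pos'],get_obs()['eef_rot'])
i=cv2.imread('pics/s3.png');cv2.imwrite('pics/s3c.png',cv2.resize(i[85:205,110:270],None,fx=5,fy=5))
# predicted: hood near corners if shut (bender x=-18)
d=np.array([np.cos(np.radians(-11.9)),np.sin(np.radians(-11.9)),0]);n=np.array([-d[1],d[0],0])
f=np.array([521.1,-264.8,80])
for k in (70,80): print(k,[(proj(c,f+k*d+s*67*n)-[110,85])*5 for s in (1,-1)])
E
```

```text
[ 532.31084628 -267.98054038  232.41909769] [ 9.94583777e-01 -1.03916354e-01  2.00374850e-03  6.98221784e-04]
70 [array([500.35041901, 347.19370808]), array([374.40183341, 190.88146884])]
80 [array([484.39704575, 355.77825295]), array([358.85565329, 198.7300375 ])]
```

View pics/s3c.png

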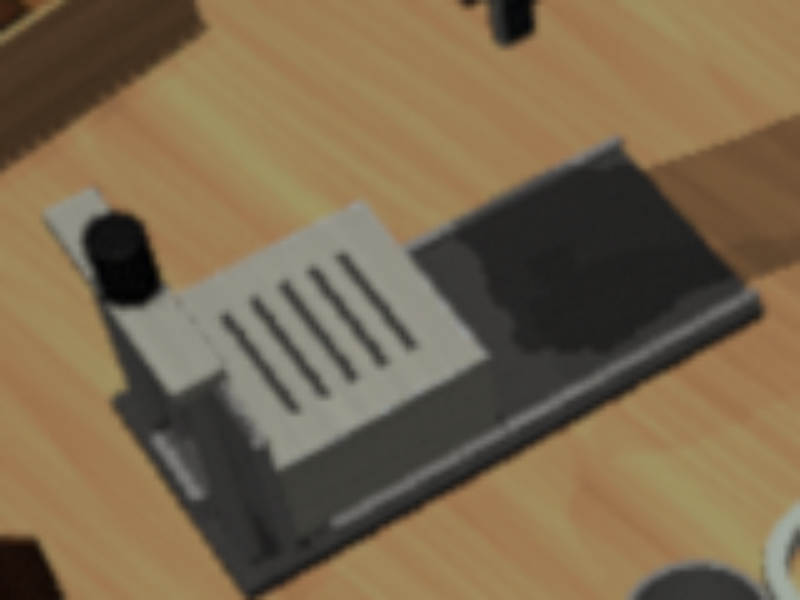

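The scene view shows the hood's near-left corner at (488,355), against a prediction of (484,356) for shut. I'm moving on to above the buttons with the yaw aligned.

Call:
servo_tool:
  increments: [-0.007,-0.04,0,0,0,-3,0.54,-0.014,-0.084,0,0,0,-6,0.54,-0.021,-0.128,0,0,0,-9,0.54,-0.028,-0.172,0,0,0,-12,0.54,-0.036,-0.216,0,0,0,-15,0.54,-0.043,-0.26,0,0,0,-18,0.54,-0.05,-0.304,0,0,0,-21,0.54,-0.057,-0.348,0,0,0,-24,0.54,-0.064,-0.392,0,0,0,-26.6,0.54,-0.071,-0.436,0,0,0,-26.6,0.54,-0.077,-0.47,0,0,0,-26.6,0.54,-0.079,-0.482,0,0,0,-26.6,0.54]

```text
time: 6.8
tcp_pos: [552.6, 224.4, 229.3]
eef_rot: [0.992, 0.13, -0.001, -0.001]
contact_force: [-0.5, -1.2, 0.4]
gripper_width: 0.54
```

Call:
servo_tool:
  increments: [0,0,0.02,0,0,0,0.54,0,0,0.045,0,0,0,0.54,0,0,0.06,0,0,0,0.54,0,0,0.07,0,0,0,0.54,0,0,0.07,0,0,0,0.54,0,0,0.07,0,0,0,0.54]

```text
time: 7.4
tcp_pos: [553.9, 220.4, 160.9]
eef_rot: [0.992, 0.128, 0.0, -0.0]
contact_force: [-0.3, 0.3, -1.1]
gripper_width: 0.543
```

```bash
python3 - <<'E'
from h import *
c=snap('wrist','w4');snap('scene','s4');o=get_obs();print(o['tcp_pos'],o['eef_rot'],R.from_quat(o['eef_rot']).as_matrix().round(4),o['contact_force'],o['gripper_width'])
Tm=R.from_quat(o['eef_rot']).as_matrix()
print('tcp px',proj(c,o['tcp_pos']),'btns',proj(c,[546.6,249.5,102]),proj(c,[561.6,191.5,102]))
i=cv2.imread('pics/s4.png');cv2.imwrite('pics/s4c.png',cv2.resize(i[165:320,260:420],None,fx=3.8,fy=3.8))
E
```

```text
[554.05544084 220.56284654 161.26673311] [ 9.91818400e-01  1.27654945e-01  6.62956127e-04 -1.91187048e-04] [[ 9.674e-01  2.532e-01  1.300e-03]
 [ 2.532e-01 -9.674e-01  5.000e-04]
 [ 1.400e-03 -2.000e-04 -1.000e+00]] [ 0.12877152 -0.22851426  0.47513103] 0.5407883626502618
tcp px [252.50489271 243.07351366] btns [214.47369526 208.26929248] [290.99251979 208.49349323]
```

View pics/w4.png

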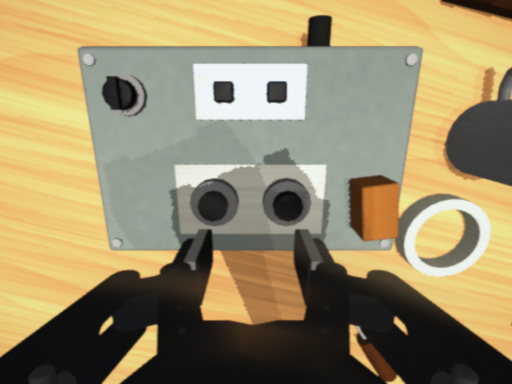

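View pics/s4c.png

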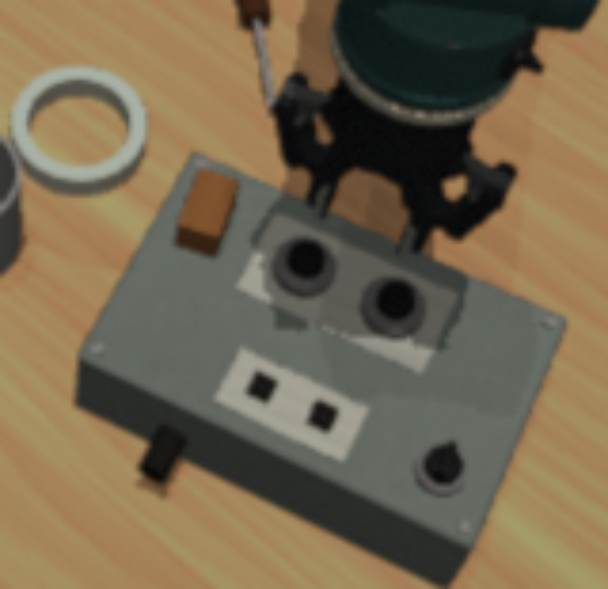

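```bash
python3 - <<'E'
from h import *
i=cv2.imread('pics/w4.png');cv2.imwrite('pics/w4c.png',cv2.resize(i[160:320,160:345],None,fx=4.3,fy=3.7*4.3/4.3,interpolation=cv2.INTER_CUBIC) if 0 else cv2.resize(i[165:305,160:345],None,fx=4.2,fy=4.2,interpolation=cv2.INTER_CUBIC))
E
```

```text
(no output)
```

View pics/w4c.png

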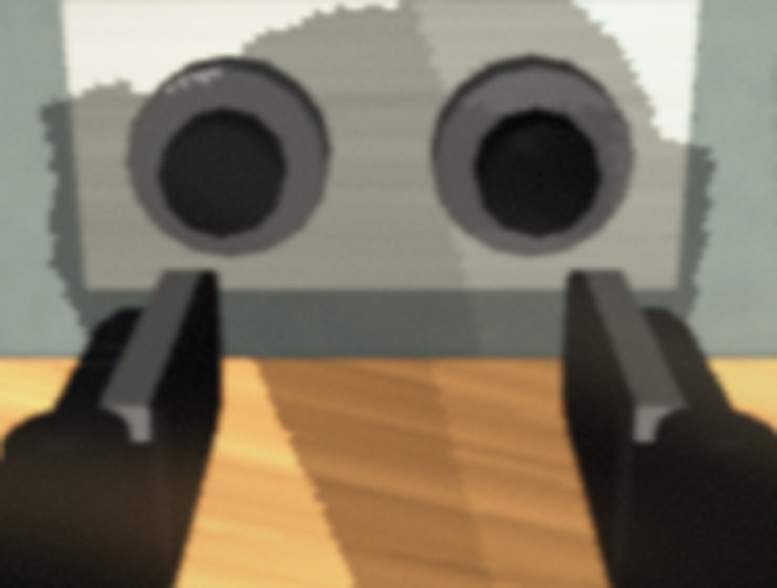

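```bash
python3 - <<'E'
from h import *
np.set_printoptions(precision=1,suppress=True)
c=pickle.load(open('pics/w4.pkl','rb'))
o=get_obs();M=R.from_quat(o['eef_rot']).as_matrix();t=o['tcp_pos']
def w(u,v,z): return atz(c,(u+.5)/4.2-.5+160,(v+.5)/4.2-.5+165,z)
for z,P in [(102,[(223,173),(538,173)]),(166,[(163,271),(218,271),(568,271),(623,271)]),(161,[(163,271),(218,271),(568,271),(623,271)])]:
  for p in P: q=w(*p,z); print(p,q,'tool',M.T@(q-t))
for q in ([545.5,248.5,102],[561,190.1,102],[547.7,250.5,102],[562.3,193,102]): print(M.T@(np.array(q)-t))
E
```

```text
(223, 173) [548.2 251.3 102. ] tool [  2.1 -31.2  59.3]
(538, 173) [563.1 194.6 102. ] tool [ 2.1 27.4 59.3]
(163, 271) [557.  251.9 166. ] tool [ 10.8 -29.5  -4.7]
(218, 271) [558.8 244.9 166. ] tool [ 10.8 -22.4  -4.7]
(568, 271) [570.3 200.9 166. ] tool [10.8 23.2 -4.7]
(623, 271) [572.2 194.  166. ] tool [10.8 30.3 -4.7]
(163, 271) [554.6 252.4 161. ] tool [  8.5 -30.6   0.3]
(218, 271) [556.4 245.2 161. ] tool [  8.6 -23.2   0.3]
(568, 271) [568.4 199.5 161. ] tool [ 8.6 24.   0.3]
(623, 271) [570.3 192.3 161. ] tool [ 8.6 31.4  0.3]
[ -1.3 -29.2  59.3]
[-1.1 31.2 59.3]
[  1.4 -30.6  59.3]
[ 0.9 28.8 59.3]
```

Fingertips are centred at ±26 mm, so I'll widen to about ±30 (0.63). The offset from the buttons is only about 1 mm. Descending to just above the caps.

Call:
servo_tool:
  increments: [0.001,-0.0005,0.02,0,0,0,0.63,0.001,-0.0005,0.035,0,0,0,0.63,0.001,-0.0005,0.047,0,0,0,0.63,0.001,-0.0005,0.054,0,0,0,0.63,0.001,-0.0005,0.054,0,0,0,0.63,0.001,-0.0005,0.054,0,0,0,0.63]

```text
time: 8.1
tcp_pos: [554.6, 221.3, 106.6]
eef_rot: [0.992, 0.128, 0.0, -0.0]
contact_force: [0.9, 0.1, 0.3]
gripper_width: 0.629
```

```bash
python3 - <<'E'
from h import *
np.set_printoptions(precision=2,suppress=True)
c=snap('wrist','w5');snap('scene','s5');o=get_obs();print(o['tcp_pos'],o['contact_force'],o['ft_torque'],o['gripper_width'])
i=cv2.imread('pics/w5.png');a=cv2.resize(i[165:305,160:345],None,fx=4,fy=4,interpolation=cv2.INTER_CUBIC);cv2.imwrite('pics/w5c.png',a)
i=cv2.imread('pics/s5.png');cv2.imwrite('pics/s5c.png',cv2.resize(i[195:275,300:410],None,fx=7,fy=7,interpolation=cv2.INTER_CUBIC))
E
```

```text
[554.73 221.29 106.89] [-0.3  -0.33  0.39] [0.02 0.04 0.01] 0.6298031150058666
```

View pics/w5c.png

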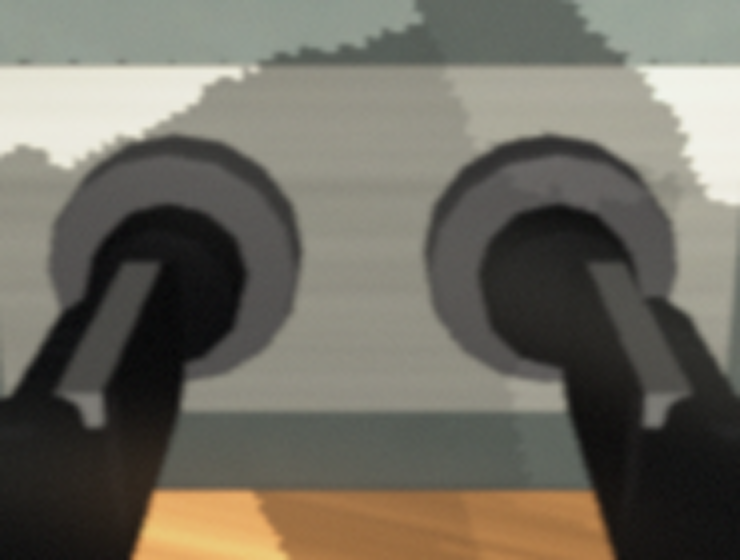

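View pics/s5c.png

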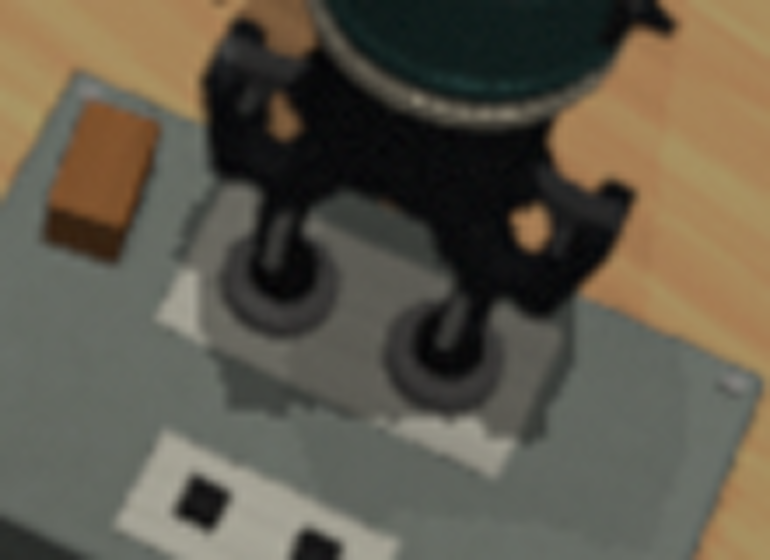

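```bash
python3 - <<'E'
from h import *
np.set_printoptions(precision=1,suppress=True)
c=pickle.load(open('pics/w5.pkl','rb'))
o=get_obs();M=R.from_quat(o['eef_rot']).as_matrix();t=o['tcp_pos']
def w(u,v,z): return atz(c,(u+.5)/4-.5+160,(v+.5)/4-.5+165,z)
for z,P in [(102,[(168,285),(558,285),(244,285),(478,285)]),(112.5,[(122,262),(162,262),(587,262),(627,262)])]:
  for p in P: q=w(*p,z); print(p,q,'tool',M.T@(q-t))
E
```

```text
(168, 285) [549.2 251.  102. ] tool [  2.2 -30.2   4.9]
(558, 285) [563.8 195.4 102. ] tool [ 2.2 27.3  4.9]
(244, 285) [552.  240.2 102. ] tool [  2.2 -19.    4.9]
(478, 285) [560.8 206.8 102. ] tool [ 2.2 15.6  4.9]
(122, 262) [556.3 256.9 112.5] tool [ 10.5 -34.1  -5.6]
(162, 262) [557.7 251.7 112.5] tool [ 10.5 -28.6  -5.6]
(587, 262) [572.3 195.7 112.5] tool [10.6 29.2 -5.6]
(627, 262) [573.7 190.5 112.5] tool [10.6 34.6 -5.6]
```

Call:
servo_tool:
  increments: [0.001,-0.0012,0,0,0,0,0.6,0.001,-0.0012,0.004,0,0,0,0.6,0.001,-0.0012,0.008,0,0,0,0.6,0.001,-0.0012,0.009,0,0,0,0.6,0.001,-0.0012,0.009,0,0,0,0.6]

```text
time: 8.7
tcp_pos: [555.2, 222.7, 97.3]
eef_rot: [0.992, 0.128, 0.0, -0.0]
contact_force: [0.6, 0.1, 4.9]
gripper_width: 0.6
```

Call:
servo_tool:
  increments: [0,0,0.001,0,0,0,0.6,0,0,0.002,0,0,0,0.6,0,0,0.003,0,0,0,0.6,0,0,0.003,0,0,0,0.6]

```text
time: 9.1
tcp_pos: [555.2, 222.6, 94.5]
eef_rot: [0.992, 0.128, 0.0, -0.0]
contact_force: [-0.4, -0.4, 7.7]
gripper_width: 0.601
```

```bash
python3 - <<'E'
from h import *
np.set_printoptions(precision=2,suppress=True)
c=snap('wrist','w6');o=get_obs();print(o['tcp_pos'],o['contact_force'],o['ft_torque'],o['gripper_width'])
i=cv2.imread('pics/w6.png');a=cv2.resize(i[165:305,160:345],None,fx=4,fy=4,interpolation=cv2.INTER_CUBIC);cv2.imwrite('pics/w6c.png',a)
E
```

```text
[555.2  222.64  94.58] [-0.26 -0.7   7.66] [-0.08  0.3  -0.03] 0.602222008450915
```

View pics/w6c.png

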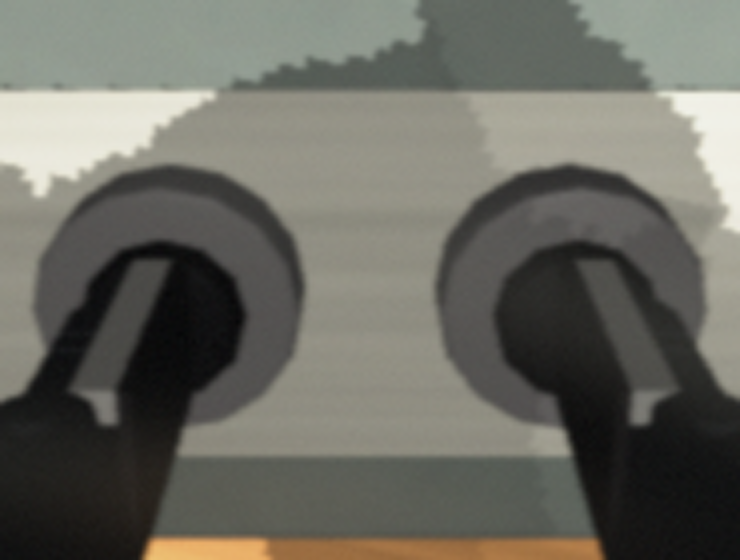

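Both tips are resting on their caps, and 7.7 N total means both are partly pressed. I'll press to the bottom.

Call:
servo_tool:
  increments: [0,0,0.001,0,0,0,0.6,0,0,0.002,0,0,0,0.6,0,0,0.003,0,0,0,0.6,0,0,0.004,0,0,0,0.6,0,0,0.004,0,0,0,0.6]

```text
time: 9.65
tcp_pos: [555.4, 222.8, 92.5]
eef_rot: [0.992, 0.128, 0.001, 0.0]
contact_force: [-13.5, -6.6, 38.9]
gripper_width: 0.6
```

Bottomed at z=92.5. I'll ease slightly and hold.

Call:
servo_tool:
  increments: [0,0,-0.001,0,0,0,0.6,0,0,-0.001,0,0,0,0.6,0,0,-0.001,0,0,0,0.6,0,0,-0.001,0,0,0,0.6]

```text
time: 10.05
tcp_pos: [555.3, 222.7, 92.6]
eef_rot: [0.992, 0.128, 0.0, 0.0]
contact_force: [-7.7, -4.6, 24.9]
gripper_width: 0.6
```

```bash
python3 - <<'E'
from h import *
np.set_printoptions(precision=2,suppress=True)
c=snap('wrist','w7');snap('scene','s7');o=get_obs();print(o['tcp_pos'],o['contact_force'],o['ft_torque'],o['gripper_width'])
i=cv2.imread('pics/w7.png');a=cv2.resize(i[165:305,160:345],None,fx=4,fy=4,interpolation=cv2.INTER_CUBIC);cv2.imwrite('pics/w7c.png',a)
i=cv2.imread('pics/s7.png');cv2.imwrite('pics/s7c.png',cv2.resize(i[195:275,300:410],None,fx=7,fy=7,interpolation=cv2.INTER_CUBIC))
E
```

```text
[555.27 222.71  92.63] [-7.96 -3.73 25.46] [-0.78  1.69 -0.01] 0.6047445033817248
```

View pics/w7c.png

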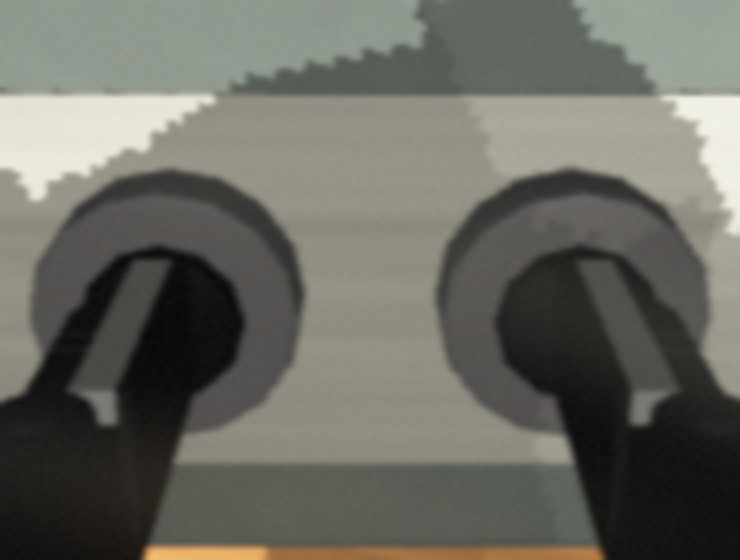

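View pics/s7c.png

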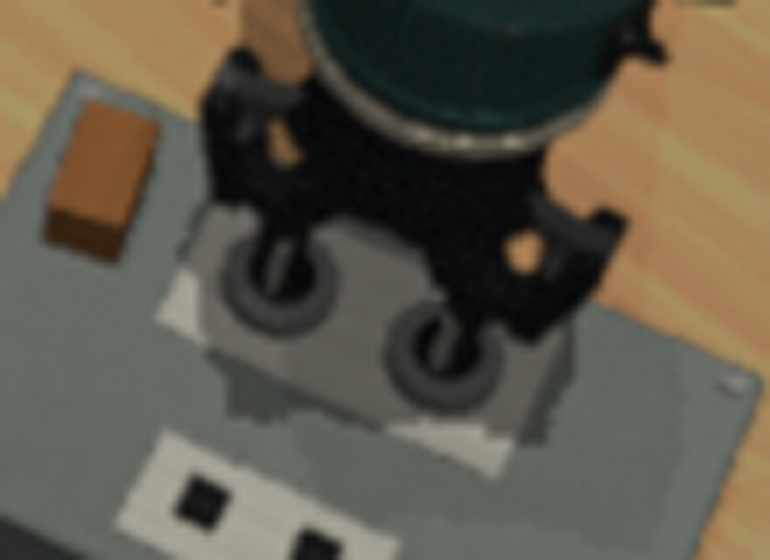

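Both caps look equally depressed and both tips are on them. Holding for 2.4 s more.

Call:
servo_tool:
  increments: [0,0,0,0,0,0,0.6,0,0,0,0,0,0,0.6,0,0,0,0,0,0,0.6,0,0,0,0,0,0,0.6,0,0,0,0,0,0,0.6,0,0,0,0,0,0,0.6,0,0,0,0,0,0,0.6,0,0,0,0,0,0,0.6,0,0,0,0,0,0,0.6,0,0,0,0,0,0,0.6,0,0,0,0,0,0,0.6,0,0,0,0,0,0,0.6]

```text
time: 11.35
tcp_pos: [555.3, 222.7, 92.6]
eef_rot: [0.992, 0.128, 0.0, 0.0]
contact_force: [-7.7, -4.2, 24.5]
gripper_width: 0.602
```

Call:
servo_tool:
  increments: [0,0,0,0,0,0,0.6,0,0,0,0,0,0,0.6,0,0,0,0,0,0,0.6,0,0,0,0,0,0,0.6,0,0,0,0,0,0,0.6,0,0,0,0,0,0,0.6,0,0,0,0,0,0,0.6,0,0,0,0,0,0,0.6,0,0,0,0,0,0,0.6,0,0,0,0,0,0,0.6,0,0,0,0,0,0,0.6,0,0,0,0,0,0,0.6]

```text
time: 12.55
tcp_pos: [555.3, 222.7, 92.6]
eef_rot: [0.992, 0.128, 0.0, 0.0]
contact_force: [-7.8, -3.4, 24.7]
gripper_width: 0.603
```

Call:
servo_tool:
  increments: [0,0,-0.003,0,0,0,0.6,0,0,-0.008,0,0,0,0.6,0,0,-0.016,0,0,0,0.6,0,0,-0.03,0,0,0,0.6,0,0,-0.06,0,0,0,0.6,0,0,-0.09,0,0,0,0.6,0,0,-0.12,0,0,0,0.6,0,0,-0.14,0,0,0,0.6,0,0,-0.14,0,0,0,0.6,0,0,-0.14,0,0,0,0.6]

```text
time: 13.55
tcp_pos: [555.1, 222.5, 231.9]
eef_rot: [0.992, 0.128, 0.0, -0.0]
contact_force: [-0.3, -0.2, -0.4]
gripper_width: 0.602
```

```bash
python3 - <<'E'
from h import *
snap('scene','s8');snap('top','t8');snap('wrist','w8');o=get_obs();print(o['time'],o['tcp_pos'],o['contact_force'])
E
```

```text
13.7 [554.68958916 222.35445158 230.60487777] [ 0.23994356  0.16687668 -0.00630648]
```

View pics/s8.png

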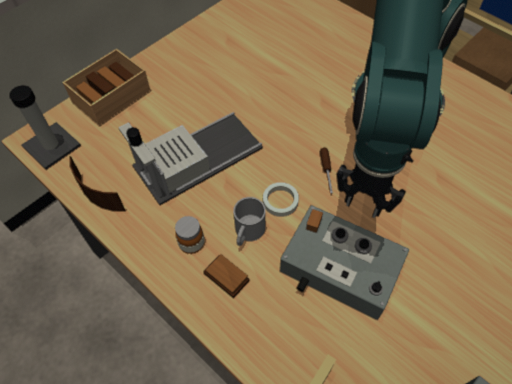

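View pics/w8.png

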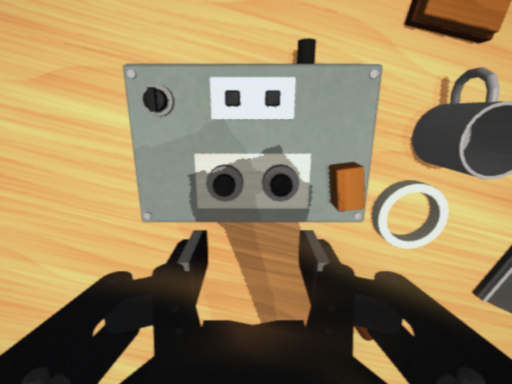

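Everything is in its starting place: tape (281,199), mug (250,219), jar (189,235), wood stack (227,275), and the caul on the console. The hood is shut, both buttons are up, and the arm is clear. Handing in.

```bash
python3 -c "
from plant import *
print(sign_off())"
```

```text
the job is handed in; nothing more can be done
None
```

The hood is shut, and both reset buttons were pressed together, held and released. I handed the job in at about 14 s of the 58 s allowed. `sign_off()` gives no verdict, so the results below are from my own checks.

- **Hood:** I pushed it about 80 mm until it stopped. Pushing harder raised the force by about 15 N with no further movement. The picture shows its rim against the stop plate, with the near corner within about 1 image pixel of where I predicted it for shut.
- **Buttons:** I set one fingertip on each cap and pressed both to the bottom. The force peaked at 39 N, so I eased off to about 25 N and held for about 2.9 s. I then lifted straight off.
- **Final check:** Wrist force is about zero and the arm is clear. Both round buttons look up, the square keys look untouched, and the loose things look unmoved. These last points were judged by eye from the pictures.
- **Disagreement:** The three cameras put the button positions up to about 4 mm apart. I corrected this from the close wrist view before pressing.

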